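# Dust covers over the open movements

## Robot

A 6-joint arm with a two-finger parallel gripper is mounted at the origin on the work surface. World frame = base frame: x ahead of the robot, y to its left, z up, the work surface at z = 0. Lengths are in m, angles in rad, forces in N, time in s.
With the tool pointing down it reaches from about 0.3 to 0.875 m from the base axis. Payload 6.4 kg.
Tool frame: the origin (TCP) lies midway between the tips of the shut fingers; the grasp point (between the pads) lies 19 mm behind it; z points along the fingers, y is the line along which they close (so a half turn about z gives the same grasp; the last joint's range is limited). The gripper opens to 85 mm and grips with 20 to 120 N. Pads are 22 mm wide; open, the fingers measure 114 mm over their backs; the gripper's body (76 mm by 85 mm) begins 54 mm behind the grasp point. The pads swing forward as they close: fully open they stand 13 mm farther back than shut.
Start: joints at [0.917, 0.181, 1.607, -0, 1.354, -0.206], TCP at [0.249, 0.518, 0.231] pointing down, gripper open.
Joint ranges: [-2.99, 2.99], [-0.89, 2.07], [0.3, 2.58], [-1.14, 4.28], [0, 2.63], [-3.12, 3.12]. Speed limits (rad/s): [2.57, 2.57, 3.01, 3.14, 3.14, 3.14].

## Interface

Orientations are given as a unit quaternion [w, x, y, z].
In Python, from bench import ctrl gives the robot as it stands. The module is installed in compiled form; this text tells all that it offers.
- The arm moves only by the tool move_arm, never from a script. Its argument "plan" is one flat list of numbers, 6 for each row, row after row: the shift along the world's x, y, z in units of 50 mm (1.0 is 50 mm), then the turn, a rotation vector about the world's x, y, z in rad. A call has 1 to 10 rows; each row is the pose to reach, as a shift and turn from the pose commanded when the call began; what a row does not reach only later rows make up. A row lasts 1/8 s, in which the tool goes at most 62.5 mm and 10.7 degrees, less where a joint would pass 70% of its speed; a pose out of reach is approached as far as the arm can. A call with a gripper value outside its range is refused whole. "grip" is the finger opening in mm, from 0 to 85.4, set as the call begins (left out, the last holds). The fingers move at their own pace and stop on an object; the grip force is fixed at half the most. Time passes only in rows, so rows that repeat a pose let the fingers close. It gives the time, the measured TCP pose, the force, the opening and the grip force at its end, in the units of the state.
- ctrl.get_obs(): the state, without advancing time (a new reading comes with each control period).
- ctrl.camera(name): name is "scene" or "top" or "wrist"; returns a dict with "pixels" (384x512x3 uint8, red, green, blue), "fx", "fy", "cx", "cy" (pixels), "origin" and "attitude" of the camera in the world. Camera axes: x right, y down, z forward; pixel columns grow to the right and rows downward; lengths in m; the calibration is good to about 2 mm. A picture is of the moment at which its call begins. There is no depth.
- ctrl.hand_in(): hands the job in; it is judged then, once.
The state is a dict: "time_s": time; "q": joint angles; "dq": joint speeds; "joint_efforts": joint torques, N m; "eef_pos": TCP position; "eef_rot": TCP orientation; "wrist_force": force on the tool from outside, world axes, zero at the start; "torque": the same for the moment, N m; "opening": opening from 0.0 (shut) to 1.0 (fully open); "grasp_force": force on a finger pad.
Only numpy, scipy, OpenCV 4.12 (cv2) and the standard library are available. Lean on these libraries where they do the work, as an engineer would, in place of code of your own. Each camera call takes 0.05 s, during which the arm holds its last target. There are 200 camera calls.

## Task

Before the watchmaker's bench is left for lunch, put every open movement under its own dust cover: the small, medium and large low covers over the small, medium and large watch movements in their holders, and the tall bell over the little clock movement. Carry the covers over one by one and set each down gently, never letting it drop, so that in the end all four stand flat on the mat with their movements upright inside. Do not shove or tip any movement, and leave the finished watch and the closed jar where they lie.

Things in the scene. Friction and masses are not known exactly. Their poses are not given: they have to be found in the camera images.
- cover_small_center (a point): the small one of the three low flat-topped dust covers: clear plastic shell open below, outer diameter 60 mm, inside diameter 56 mm, shell 30 mm high, with an upright black round knob (16 mm diameter, 22 mm high) on the middle of its crown to hold it by. It stands rim down on the 3 mm thick dark bench mat, 52 mm high over all; this point is on its axis, half-way up (26 mm above the rim and 26 mm below the knob's top). Its z axis points up.
- cover_medium_center (a point): the medium one of the three low flat-topped dust covers: clear plastic shell open below, outer diameter 78 mm, inside diameter 74 mm, shell 34 mm high, with an upright black round knob (16 mm diameter, 22 mm high) on the middle of its crown to hold it by. It stands rim down on the 3 mm thick dark bench mat, 56 mm high over all; this point is on its axis, half-way up (28 mm above the rim and 28 mm below the knob's top). Its z axis points up.
- cover_large_center (a point): the large one of the three low flat-topped dust covers: clear plastic shell open below, outer diameter 94 mm, inside diameter 90 mm, shell 40 mm high, with an upright black round knob (16 mm diameter, 22 mm high) on the middle of its crown to hold it by. It stands rim down on the 3 mm thick dark bench mat, 62 mm high over all; this point is on its axis, half-way up (31 mm above the rim and 31 mm below the knob's top). Its z axis points up.
- cover_tall_center (a point): tall narrow dust cover (a bell with a rounded crown): clear plastic shell open below, outer diameter 70 mm, inside diameter 66 mm, shell 76 mm high, with an upright black round knob (16 mm diameter, 22 mm high) on the middle of its crown to hold it by. It stands rim down on the 3 mm thick dark bench mat, 98 mm high over all; this point is on its axis, half-way up (49 mm above the rim and 49 mm below the knob's top). Its z axis points up.
- watch_small: the small one of the three open watch movements: a round nickel and brass movement 22 mm in diameter clamped on top of a dark steel two-jaw movement holder, 34 x 16 mm on the ground and 19 mm high in all. Loose. Origin: the middle of its underside; x along the 34 mm length, z up.
- watch_medium: the medium one of the three open watch movements: a round nickel and brass movement 32 mm in diameter clamped on top of a dark steel two-jaw movement holder, 50 x 26 mm on the ground and 19 mm high in all. Loose. Origin: the middle of its underside; x along the 50 mm length, z up.
- watch_large: the large one of the three open watch movements: a round nickel and brass movement 43 mm in diameter clamped on top of a dark steel two-jaw movement holder, 62 x 32 mm on the ground and 19 mm high in all. Loose. Origin: the middle of its underside; x along the 62 mm length, z up.
- clock: the small open carriage-clock movement: upright brass plates with wheels between them on a brass foot 31 x 36 mm, 62 mm high. Loose, stands upright. Origin: the middle of its underside; z up.
- cased_watch: a finished wristwatch without strap, steel case with a pale dial, 41 mm in diameter and 10 mm high, lying face up. Origin: the middle of its underside. To be left alone.
- jar: a closed jar, 33 mm in diameter and 29 mm high, with a flat black lid and no knob. Origin: the middle of its underside. To be left alone.
There are look-alikes about, which are no part of the job. Of the things that look like the clock, the middle-sized one is meant. Leave any green look-alike of the part that bears cover_medium_center alone.

How it is judged:
By the outcome, as a careful person would: the job done as asked, in the order asked, and still so for the second after the job is handed in, with the robot touching nothing.
It also fails if it takes over 96 s, if anything falls off the work surface, if the arm or the gripper's body presses on something with over 40 N, if the wrist force passes 120 N, or if a joint passes its speed limit or range.

## Working session

There is one attempt and no reset: what is moved stays moved. The work goes in short steps, Python scripts to look and compute and a tool call to move; the robot and the scene stay as the last step left them, time stands still between calls to the robot, and variables do not carry over. Pictures are saved under pics/ and viewed, at most 15 in all, crops included, and the job is handed in when it is done.

Besides the shell and the picture viewer there is one more tool, called as name(argument=value, ...) on one line, values as JSON. move_arm: Moves the arm, as the interface text tells. Its arguments: {"type":"object","properties":{"plan":{"type":"array"},"grip":{"type":"number"}},"required":["plan"]}

```bash
mkdir -p pics; cat > h.py <<'E'
import numpy as np, cv2
from bench import ctrl
from scipy.spatial.transform import Rotation as R
def shot(n,name):
    c=ctrl.camera(n); cv2.imwrite(f'pics/{name}.png',c['pixels'][:,:,::-1]); 
    np.save(f'pics/{name}.npy',{k:v for k,v in c.items()},allow_pickle=True); return c
def load(name): return np.load(f'pics/{name}.npy',allow_pickle=True).item()
def rot(a):
    a=np.array(a,float)
    return a if a.shape==(3,3) else R.from_quat([a[1],a[2],a[3],a[0]]).as_matrix()
def toworld(c,u,v,z):
    d=rot(c['attitude'])@np.array([(u-c['cx'])/c['fx'],(v-c['cy'])/c['fy'],1]); o=np.array(c['origin'])
    return (o+d*(z-o[2])/d[2]).round(4)
def crop(name,out,x0,x1,y0,y1,s):
    i=cv2.imread(f'pics/{name}.png')[y0:y1,x0:x1]; cv2.imwrite(f'pics/{out}.png',cv2.resize(i,None,fx=s,fy=s,interpolation=cv2.INTER_CUBIC))
E
python3 - <<'E'
from h import *
for n in('top','scene'):
    c=shot(n,n+'0'); print(n,c['origin'],c['attitude'],c['fx'],c['cx'],c['cy'])
    cv2.imwrite(f'pics/{n}0b.png',cv2.resize(cv2.imread(f'pics/{n}0.png'),(800,600),interpolation=cv2.INTER_CUBIC))
print(ctrl.get_obs())
E
```

```text
top [0.31684719 0.02179678 1.03783535] [ 0.07018699 -0.70010501  0.70814051 -0.05885388] 432.1703785799823 257.13925941543005 191.56519309771525
scene [1.38546576 0.03484108 0.7725596 ] [-0.29852401  0.63247342  0.64157973 -0.31501785] 416.8970577078619 255.91927717503808 191.77504616422206
{'time_s': 0.1, 'q': array([ 9.16735508e-01,  1.81472739e-01,  1.60788716e+00,  4.18593973e-06,
        1.35383050e+00, -2.06306432e-01]), 'dq': array([-0.00131844, -0.00210346, -0.00134439,  0.00016178,  0.00074148,
        0.00077677]), 'joint_efforts': array([ 2.54107414e-03, -4.45870185e+01, -3.52242601e+01, -1.27491912e-04,
        4.11130779e-03, -3.42333317e-05]), 'eef_pos': array([0.24862022, 0.51792221, 0.23048097]), 'eef_rot': array([-3.35016866e-04,  2.22012087e-01,  9.75043586e-01, -7.25233387e-04]), 'wrist_force': array([ 0.24854933, -0.0404942 , -0.78548024]), 'torque': array([-0.00641744,  0.04930572,  0.00397239]), 'grasp_force': 0.0, 'opening': 0.9997149924235561}
```

View pics/top0b.png

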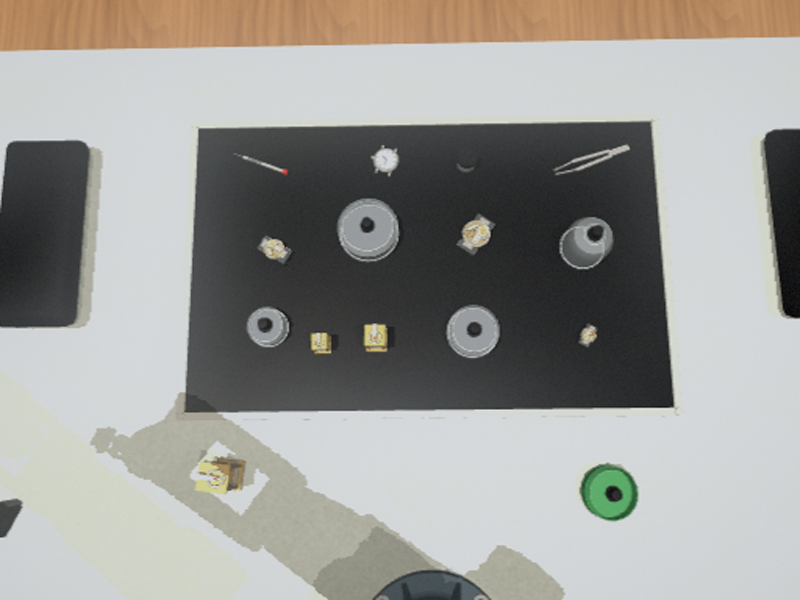

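View pics/scene0b.png

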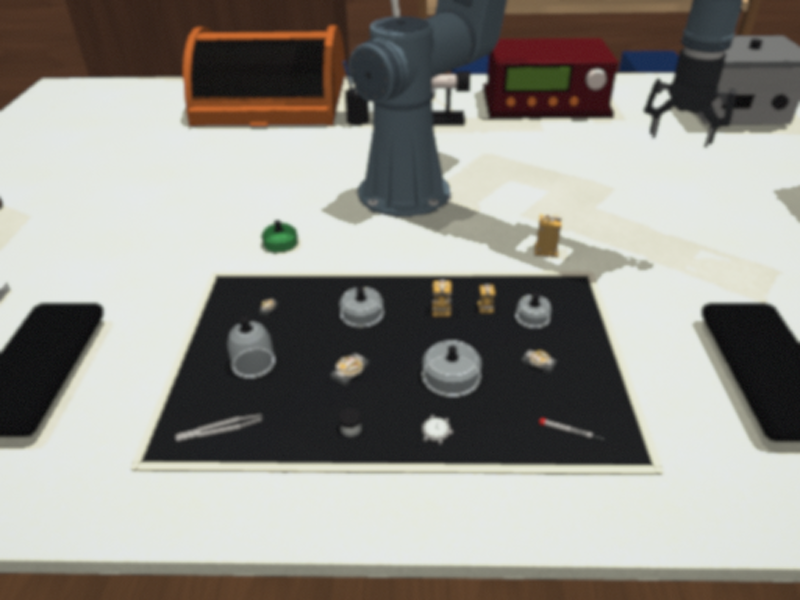

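The top view shows the mat with the small cover at (267,327), medium (473,331), large (368,230) and tall (585,243). The watches are at (588,334), (274,249) and (476,233), and the clocks at (320,342), (375,337) and (220,475), the last one off the mat. I'll enlarge the mat to read these more closely.

```bash
python3 - <<'E'
from h import *
crop('top0','t1',150,410,90,240,3)
c=load('top0')
s=0.64
for n,u,v,z in [('ks',265,325,.055),('km',474,329,.059),('kl',367.5,225,.065),('kt',595,233,.101),
 ('wR',588,334,.022),('wL',274,249,.022),('wM',476,233,.022),('ck375',375,330,.065),('ck320',320,337,.05),('ckbig',215,475,.08)]:
    print(n,toworld(c,u*s,v*s,z))
E
```

```text
ks [0.4627 0.2389 0.055 ]
km [ 0.4524 -0.0683  0.059 ]
kl [0.6105 0.0868 0.065 ]
kt [ 0.5829 -0.2412  0.101 ]
wR [ 0.4478 -0.2432  0.022 ]
wL [0.5869 0.2353 0.022 ]
wM [ 0.6081 -0.0793  0.022 ]
ck375 [0.4519 0.076  0.065 ]
ck320 [0.4445 0.158  0.05  ]
ckbig [0.2503 0.2971 0.08  ]
```

View pics/t1.png

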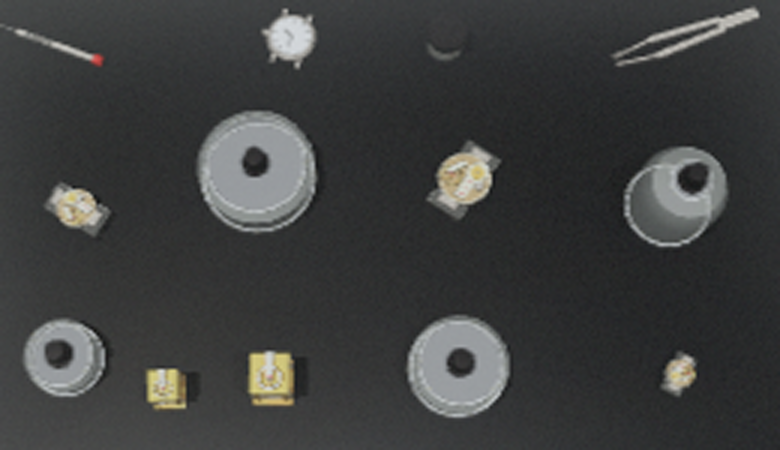

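The enlarged crop gives watch sizes by position: small at right (680,373), medium at left (75,207), large in the middle (465,178). The middle-sized clock is the one at (270,375). I'll go above the small cover first.

move_arm(plan=[0.5,-0.65,-0.1,0,0,0,1.1,-1.4,-0.2,0,0,0,1.7,-2.2,-0.4,0,0,0,2.3,-3.0,-0.5,0,0,0,2.9,-3.8,-0.7,0,0,0,3.5,-4.55,-0.8,0,0,0,4.0,-5.2,-0.9,0,0,0,4.28,-5.58,-1,0,0,0,4.28,-5.58,-1,0,0,0,4.28,-5.58,-1,0,0,0], grip=40)

```text
time_s: 1.35
eef_pos: [0.4624, 0.2397, 0.1811]
eef_rot: [-0.0, 0.222, 0.975, -0.0]
wrist_force: [-1.0, 0.4, -0.5]
opening: 0.465
grasp_force: 0.0
```

```bash
python3 - <<'E'
from h import *
c=shot('wrist','w1'); print(c['origin'],c['attitude'],ctrl.get_obs()['eef_pos'],ctrl.get_obs()['opening'])
o=np.array(c['origin']);A=rot(c['attitude'])
def px(p):
    q=A.T@(np.array(p)-o); return q[:2]/q[2]*c['fx']+[c['cx'],c['cy']]
print(px([.4627,.2389,.055]),px([.463,.239,.161]))
E
```

```text
[0.39748045 0.27113158 0.32294628] [0.12268672 0.83765373 0.52664824 0.07697935] [0.46235066 0.24003292 0.18128337] 0.46535389725109594
[252.65862144 184.73634723] [252.54221438 233.68801318]
```

View pics/w1.png

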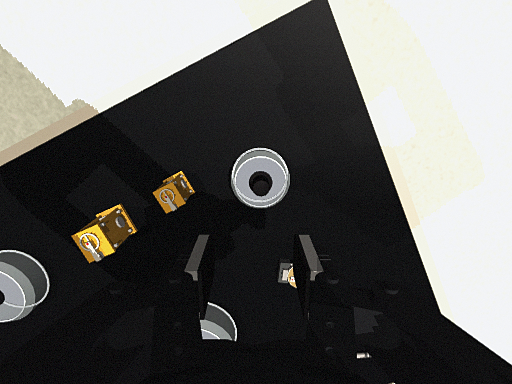

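Wrist view: the small cover's knob is at about (261,183), with the clocks at (93,242) and (170,195).

```bash
python3 - <<'E'
from h import *
c=load('w1')
print(toworld(c,261,183.5,.055),toworld(c,92,242,.065),toworld(c,260,179,.003+.03))
c=load('top0')
# crop px u=150+x/3, v=90+y/3
for n,x,y,z in [('ks',58,352,.055),('s crown',63,352,.033),('s rim',67,363,.003),('cl top',271,370,.065)]: print(n,toworld(c,150+x/3,90+y/3,z))
E
```

```text
[0.4649 0.2462 0.055 ] [0.4454 0.0834 0.065 ] [0.4659 0.2452 0.033 ]
ks [0.4643 0.2395 0.055 ]
s crown [0.4675 0.2405 0.033 ]
s rim [0.463  0.2435 0.003 ]
cl top [0.447  0.0752 0.065 ]
```

move_arm(plan=[0.02,0.05,-0.5,0,0,0,0.05,0.1,-1.1,0,0,0,0.05,0.1,-1.7,0,0,0,0.05,0.1,-2.2,0,0,0,0.05,0.1,-2.6,0,0,0,0.05,0.1,-2.8,0,0,0,0.05,0.1,-2.88,0,0,0,0.05,0.1,-2.88,0,0,0])

```text
time_s: 2.4
eef_pos: [0.4657, 0.2447, 0.0377]
eef_rot: [0.0, 0.222, 0.975, 0.0]
wrist_force: [0.1, 0.6, -1.0]
opening: 0.466
grasp_force: 0.0
```

```bash
python3 - <<'E'
from h import *
c=shot('wrist','w2'); o=np.array(c['origin']);A=rot(c['attitude'])
print(o)
p=ctrl.get_obs()['eef_pos']; print(p,[toworld(c,0,0,.055)])
q=A.T@(np.array([p[0],p[1],.055])-o); print('axis px at knob top',q[:2]/q[2]*c['fx']+[c['cx'],c['cy']])
crop('w2','w2c',150,400,100,300,3)
E
```

```text
[0.40052418 0.27605258 0.17947181]
[0.46591398 0.2446507  0.03800067] [array([0.3308, 0.2097, 0.055 ])]
axis px at knob top [253.36868764 266.53236998]
```

View pics/w2c.png

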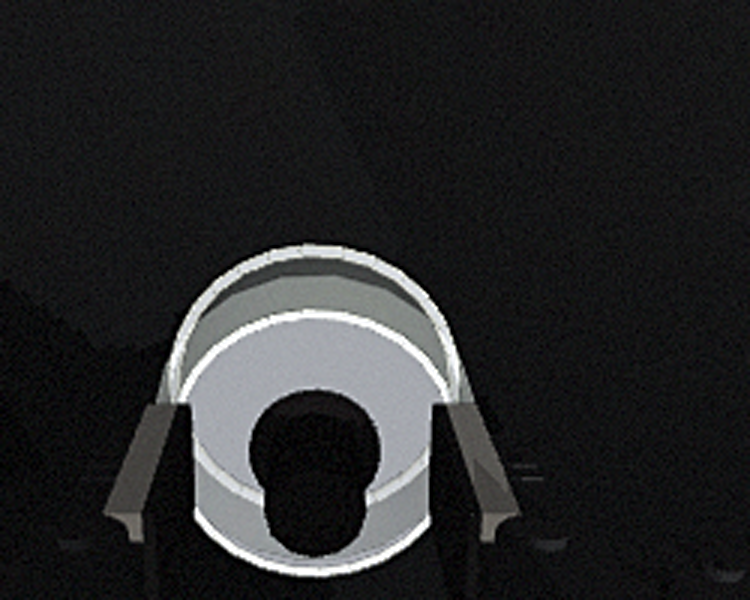

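The knob at full-image (255,250) is centred between the fingers, but sits about 16 px off along the pad width.

```bash
python3 - <<'E'
from h import *
c=load('w2')
print(c['fx'],toworld(c,255,250,.055),toworld(c,255,100+520/3,.033))
E
```

```text
307.80234712682784 [0.4587 0.2489 0.055 ] [0.4816 0.2381 0.033 ]
```

```bash
cat >> h.py <<'E'
def px(c,P):
    q=(np.atleast_2d(P)-np.array(c['origin']))@rot(c['attitude']); return q[:,:2]/q[:,2:]*c['fx']+[c['cx'],c['cy']]
def ring(x,y,z,r,n=48):
    t=np.linspace(0,2*np.pi,n); return np.c_[x+r*np.cos(t),y+r*np.sin(t),0*t+z]
def overlay(name,rings,out,x0,x1,y0,y1,s):
    c=load(name); i=cv2.imread(f'pics/{name}.png')[y0:y1,x0:x1]; i=cv2.resize(i,None,fx=s,fy=s,interpolation=cv2.INTER_CUBIC)
    for k,r in enumerate(rings):
        p=((px(c,ring(*r))-[x0,y0])*s).astype(int); cv2.polylines(i,[p.reshape(-1,1,2)],True,[(0,0,255),(0,255,0),(255,0,0),(0,255,255)][k%4],1)
    cv2.imwrite(f'pics/{out}.png',i)
E
python3 - <<'E'
from h import *
c=load('w2'); print(rot(c['attitude']).round(3), px(c,[c['origin'][0],c['origin'][1],0]))
x,y=.465,.244
overlay('w2',[(x,y,.003,.03),(x,y,.033,.03),(x,y,.033,.008),(x,y,.055,.008)],'w2o',150,400,100,300,3)
E
```

```text
[[ 0.433  0.863  0.26 ]
 [ 0.901 -0.415 -0.124]
 [ 0.     0.288 -0.958]] [[253.33341659 100.10044666]]
```

View pics/w2o.png

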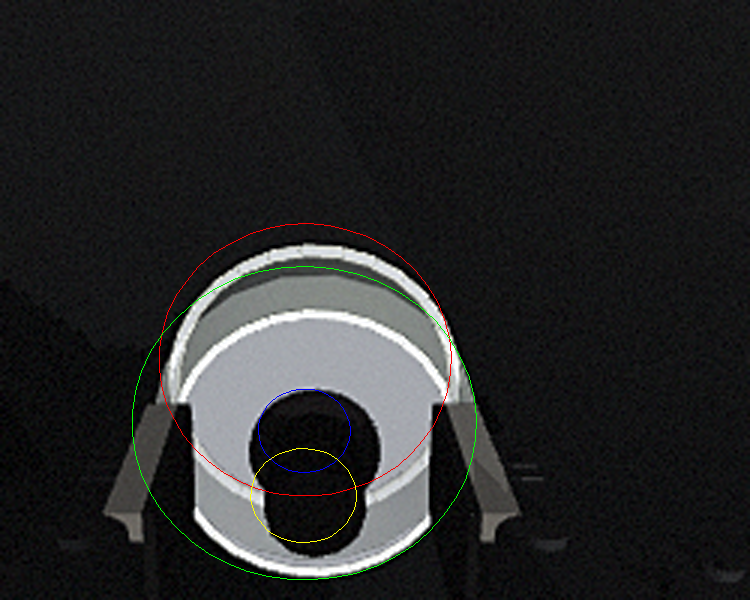

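The overlay settles the view: the knob top is the lower disc at crop (315,508), within 2 mm of the prediction. The grasp is centred, so I'll close and lift.

move_arm(plan=[0,0,0,0,0,0,0,0,0,0,0,0,0,0,0,0,0,0,0,0,0,0,0,0,0,0,0,0,0,0,0,0,0,0,0,0], grip=0)

```text
time_s: 3.2
eef_pos: [0.4661, 0.2445, 0.0381]
eef_rot: [0.001, 0.222, 0.975, 0.0]
wrist_force: [-1.2, 0.7, 6.3]
opening: 0.154
grasp_force: 58.6
```

move_arm(plan=[0,0,0.2,0,0,0,0,0,0.6,0,0,0,0,0,1.2,0,0,0,0,0,1.9,0,0,0,0,0,2.6,0,0,0,0,0,3.0,0,0,0,0,0,3.2,0,0,0,0,0,3.2,0,0,0])

```text
time_s: 4.2
eef_pos: [0.4656, 0.2443, 0.1976]
eef_rot: [0.0, 0.222, 0.975, 0.0]
wrist_force: [-0.2, 0.1, -0.3]
opening: 0.156
grasp_force: 58.5
```

move_arm(plan=[0.05,-0.4,0,0,0,0,0.1,-1.1,0,0,0,0,0.2,-2.0,0,0,0,0,0.3,-3.0,0,0,0,0,0.4,-4.0,0,0,0,0,0.5,-5.0,0,0,0,0,0.6,-6.0,0,0,0,0,0.7,-7.0,0,0,0,0,0.8,-8.0,0,0,0,0,0.9,-8.9,0,0,0,0])

```text
time_s: 5.45
eef_pos: [0.5096, -0.2021, 0.1957]
eef_rot: [-0.001, 0.222, 0.975, 0.0]
wrist_force: [-0.3, 0.7, -0.2]
opening: 0.157
grasp_force: 58.6
```

move_arm(plan=[0.07,-0.7,0,0,0,0,0.11,-1.2,0,0,0,0,0.14,-1.44,0,0,0,0,0.14,-1.44,0,0,0,0,0.14,-1.44,0,0,0,0])

```text
time_s: 6.08
eef_pos: [0.5175, -0.2714, 0.1971]
eef_rot: [-0.0, 0.222, 0.975, 0.0]
wrist_force: [0.0, -0.8, -0.4]
opening: 0.152
grasp_force: 58.6
```

```bash
python3 - <<'E'
from h import *
c=shot('wrist','w3');print(ctrl.get_obs()['eef_pos'],px(c,[[.45,-.24,.022]]))
crop('w3','w3b',56,456,0,300,2)
E
```

```text
[ 0.517514   -0.27143595  0.19724727] [[252.43059437  98.047499  ]]
```

View pics/w3b.png

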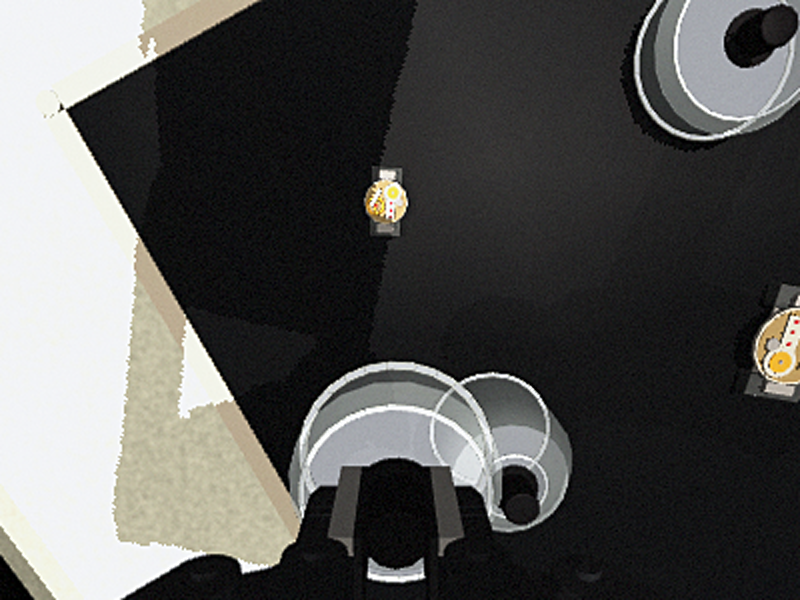

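The small watch is at (249,100.5) in the full image. The medium knob is at (445,12), the tall knob at (315,254) and the large watch near (451,171).

```bash
python3 - <<'E'
from h import *
c=load('w3')
for n,u,v,z in [('ws',249,100.5,.02),('km',445,12.5,.059),('kt',315.5,254,.101),('wl',452,171,.02)]: print(n,toworld(c,u,v,z))
E
```

```text
ws [ 0.4506 -0.2441  0.02  ]
km [ 0.458  -0.0711  0.059 ]
kt [ 0.5893 -0.2467  0.101 ]
wl [ 0.608  -0.0814  0.02  ]
```

move_arm(plan=[-0.4,0.15,0,0,0,0,-1.0,0.4,0,0,0,0,-1.35,0.55,0,0,0,0,-1.35,0.55,-0.4,0,0,0,-1.35,0.55,-1.0,0,0,0,-1.35,0.55,-1.6,0,0,0,-1.35,0.55,-1.9,0,0,0,-1.35,0.55,-2.0,0,0,0,-1.35,0.55,-2.0,0,0,0])

```text
time_s: 7.25
eef_pos: [0.4504, -0.2453, 0.0979]
eef_rot: [0.0, 0.222, 0.975, -0.0]
wrist_force: [0.0, -0.9, -0.0]
opening: 0.157
grasp_force: 58.6
```

```bash
python3 - <<'E'
from h import *
print(ctrl.get_obs()['eef_pos'],ctrl.get_obs()['wrist_force'])
E
```

```text
[ 0.45037037 -0.2452701   0.09785885] [ 0.01840481 -0.93194477 -0.00725923]
```

move_arm(plan=[0,0.02,-0.25,0,0,0,0,0.02,-0.6,0,0,0,0,0.02,-0.9,0,0,0,0,0.02,-1.05,0,0,0,0,0.02,-1.13,0,0,0,0,0.02,-1.17,0,0,0,0,0.02,-1.19,0,0,0,0,0.02,-1.2,0,0,0,0,0.02,-1.2,0,0,0])

```text
time_s: 8.38
eef_pos: [0.4502, -0.2444, 0.0381]
eef_rot: [0.0, 0.222, 0.975, -0.0]
wrist_force: [-1.9, 1.0, 4.7]
opening: 0.16
grasp_force: 59.1
```

move_arm(plan=[0,0,0,0,0,0,0,0,0,0,0,0,0,0,0,0,0,0,0,0,0,0,0,0,0,0,0.3,0,0,0,0,0,0.9,0,0,0,0,0,1.6,0,0,0,0,0,2.0,0,0,0], grip=40)

```text
time_s: 9.38
eef_pos: [0.4508, -0.2449, 0.1404]
eef_rot: [0.002, 0.222, 0.975, -0.001]
wrist_force: [0.1, -0.2, -0.1]
opening: 0.469
grasp_force: 0.0
```

move_arm(plan=[0,0.4,0,0,0,0,0.05,1.2,0,0,0,0,0.05,2.0,0,0,0,0,0.1,2.7,0,0,0,0,0.1,3.2,0,0,0,0,0.13,3.5,0,0,0,0,0.13,3.5,0,0,0,0,0.13,3.5,0,0,0,0])

```text
time_s: 10.38
eef_pos: [0.4564, -0.0696, 0.1372]
eef_rot: [-0.0, 0.222, 0.975, -0.0]
wrist_force: [-0.2, -0.4, -0.2]
opening: 0.471
grasp_force: 0.0
```

```bash
python3 - <<'E'
from h import *
c=shot('wrist','w4');s=shot('top','t4');p=ctrl.get_obs()['eef_pos'];print(p,px(c,[[.457,-.07,.059]]))
a=cv2.imread('pics/w4.png')[60:360,56:456]; b=cv2.imread('pics/t4.png')[170:270,310:443]
cv2.imwrite('pics/w4b.png',np.hstack([a,cv2.resize(b,(400,300),interpolation=cv2.INTER_CUBIC)]))
E
```

```text
[ 0.45648939 -0.06992165  0.13722358] [[253.14397574 201.42419353]]
```

View pics/w4b.png

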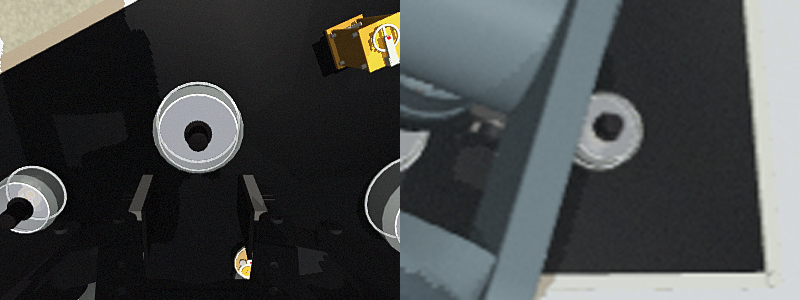

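The medium knob is at (255,200), within 1 mm of the target, and the small cover stands on its own. Next I'll descend, grip and lift.

move_arm(plan=[0,0.02,-0.4,0,0,0,0,0.02,-1.0,0,0,0,0,0.02,-1.5,0,0,0,0,0.02,-1.8,0,0,0,0,0.02,-1.9,0,0,0,0,0.02,-1.9,0,0,0])

```text
time_s: 11.22
eef_pos: [0.4567, -0.0685, 0.0425]
eef_rot: [0.0, 0.222, 0.975, -0.0]
wrist_force: [-0.3, -0.5, 0.7]
opening: 0.467
grasp_force: 0.0
```

move_arm(plan=[0,0,0,0,0,0,0,0,0,0,0,0,0,0,0,0,0,0,0,0,0,0,0,0,0,0,0,0,0,0], grip=0)

```text
time_s: 11.85
eef_pos: [0.4572, -0.0685, 0.0433]
eef_rot: [0.001, 0.222, 0.975, -0.0]
wrist_force: [-1.7, 0.2, 5.8]
opening: 0.156
grasp_force: 58.5
```

move_arm(plan=[0,0,0.2,0,0,0,0,0,0.6,0,0,0,0,0,1.2,0,0,0,0,0,1.9,0,0,0,0,0,2.6,0,0,0,0,0,3.0,0,0,0,0,0,3.2,0,0,0,0,0,3.2,0,0,0])

```text
time_s: 12.85
eef_pos: [0.4567, -0.0682, 0.2028]
eef_rot: [0.001, 0.222, 0.975, -0.0]
wrist_force: [0.4, -0.2, -1.5]
opening: 0.159
grasp_force: 58.5
```

move_arm(plan=[0.3,0.4,0,0,0,0,0.8,1.1,0,0,0,0,1.4,1.95,0,0,0,0,2.0,2.8,0,0,0,0,2.6,3.6,0,0,0,0,3.2,4.4,0,0,0,0,3.7,5.1,0,0,0,0,4.0,5.54,0,0,0,0,4.0,5.54,0,0,0,0,4.0,5.54,0,0,0,0])

```text
time_s: 14.1
eef_pos: [0.6555, 0.2083, 0.2007]
eef_rot: [-0.001, 0.222, 0.975, -0.001]
wrist_force: [-0.1, -0.3, -1.4]
opening: 0.16
grasp_force: 58.7
```

```bash
python3 - <<'E'
from h import *
c=shot('wrist','w5');print(ctrl.get_obs()['eef_pos'],px(c,[[.589,.237,.02],[.457,.245,.02]]))
crop('w5','w5b',56,456,0,300,2)
E
```

```text
[0.65565285 0.20803003 0.20118206] [[250.70747339 100.51648122]
 [194.24117043 -42.91679338]]
```

View pics/w5b.png

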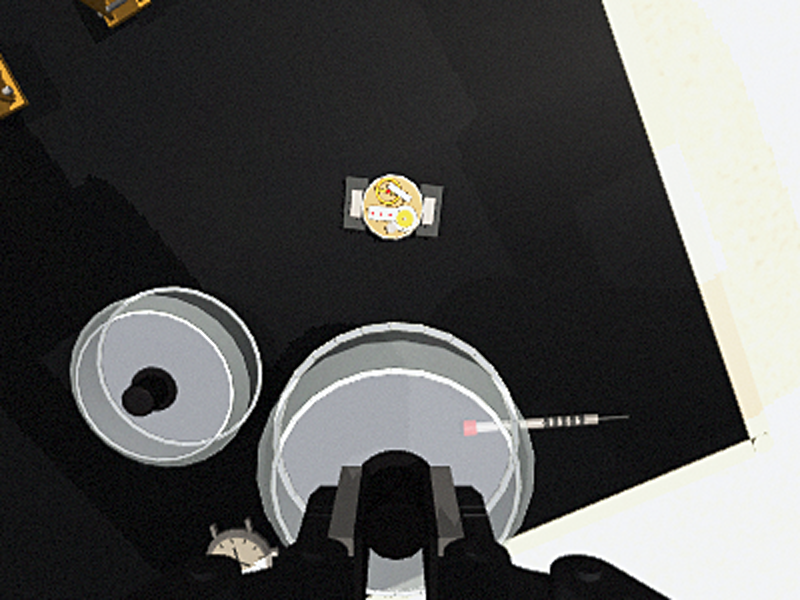

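The medium watch is at (252,103.5) and the large knob top at (124.5,200).

```bash
python3 - <<'E'
from h import *
c=load('w5'); w=toworld(c,252,103.5,.02); print(w,toworld(c,124.5,200,.065),(w-ctrl.get_obs()['eef_pos'])/.05)
E
```

```text
[0.5922 0.2369 0.02  ] [0.6188 0.0901 0.065 ] [-1.26905703  0.57739934 -3.62364128]
```

move_arm(plan=[-0.4,0.17,0,0,0,0,-1.0,0.4,0,0,0,0,-1.3,0.57,0,0,0,0,-1.3,0.57,-0.4,0,0,0,-1.3,0.57,-1.0,0,0,0,-1.3,0.57,-1.6,0,0,0,-1.3,0.57,-1.9,0,0,0,-1.3,0.57,-2.0,0,0,0,-1.3,0.57,-2.0,0,0,0])

```text
time_s: 15.28
eef_pos: [0.592, 0.2372, 0.1025]
eef_rot: [0.0, 0.222, 0.975, 0.0]
wrist_force: [1.2, -0.3, 0.6]
opening: 0.156
grasp_force: 58.7
```

move_arm(plan=[0,0,-0.25,0,0,0,0,0,-0.6,0,0,0,0,0,-0.9,0,0,0,0,0,-1.05,0,0,0,0,0,-1.13,0,0,0,0,0,-1.17,0,0,0,0,0,-1.19,0,0,0,0,0,-1.2,0,0,0,0,0,-1.2,0,0,0])

```text
time_s: 16.4
eef_pos: [0.5917, 0.2374, 0.0434]
eef_rot: [0.0, 0.222, 0.975, 0.0]
wrist_force: [-3.3, -0.6, 4.9]
opening: 0.159
grasp_force: 59.0
```

move_arm(plan=[0,0,0,0,0,0,0,0,0,0,0,0,0,0,0,0,0,0,0,0,0,0,0,0,0,0,0.3,0,0,0,0,0,0.9,0,0,0,0,0,1.6,0,0,0,0,0,2.0,0,0,0], grip=40)

```text
time_s: 17.4
eef_pos: [0.5927, 0.2376, 0.1455]
eef_rot: [0.002, 0.222, 0.975, 0.001]
wrist_force: [0.5, 0.5, -0.0]
opening: 0.467
grasp_force: 0.0
```

move_arm(plan=[0.1,-0.4,0,0,0,0,0.2,-1.1,0,0,0,0,0.3,-1.9,0,0,0,0,0.4,-2.6,0,0,0,0,0.48,-2.95,0,0,0,0,0.48,-2.95,0,0,0,0,0.48,-2.95,0,0,0,0])

```text
time_s: 18.27
eef_pos: [0.6151, 0.0906, 0.1418]
eef_rot: [-0.0, 0.222, 0.975, 0.0]
wrist_force: [-0.8, -0.0, -0.2]
opening: 0.468
grasp_force: 0.0
```

```bash
python3 - <<'E'
from h import *
c=shot('wrist','w6');p=ctrl.get_obs()['eef_pos'];print(p,px(c,[[p[0],p[1],.065]]))
crop('w6','w6b',0,512,0,384,1.5)
E
```

```text
[0.61510102 0.0909465  0.14197541] [[253.67932343 201.06397268]]
```

View pics/w6b.png

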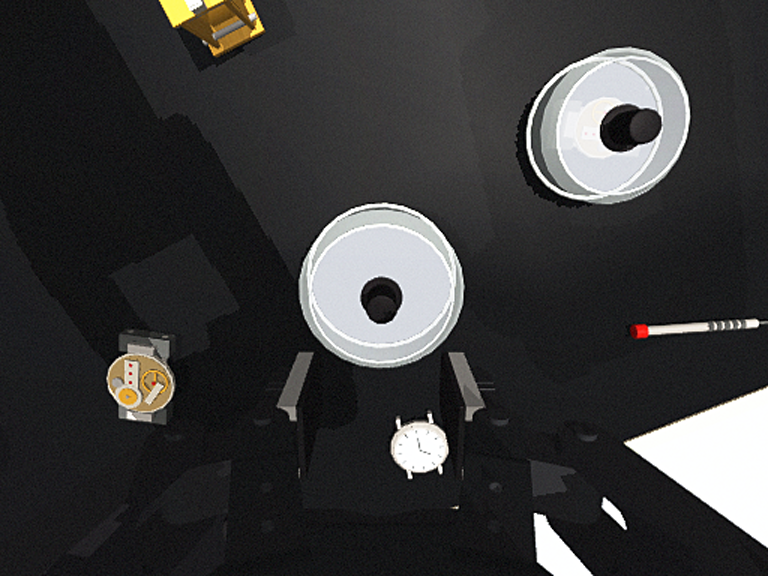

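The large knob is at (254.5,204.7), about 1.5 mm off. The medium cover stands with its movement inside, and the large watch is at (93.5,255).

move_arm(plan=[0.02,0,-0.4,0,0,0,0.03,0,-1.0,0,0,0,0.03,0,-1.5,0,0,0,0.03,0,-1.77,0,0,0,0.03,0,-1.87,0,0,0,0.03,0,-1.87,0,0,0])

```text
time_s: 19.08
eef_pos: [0.6171, 0.09, 0.0489]
eef_rot: [0.0, 0.222, 0.975, 0.0]
wrist_force: [-0.3, -0.4, 0.3]
opening: 0.468
grasp_force: 0.0
```

move_arm(plan=[0,0,0,0,0,0,0,0,0,0,0,0,0,0,0,0,0,0,0,0,0,0,0,0,0,0,0,0,0,0], grip=0)

```text
time_s: 19.7
eef_pos: [0.6179, 0.0898, 0.0501]
eef_rot: [0.001, 0.222, 0.975, 0.0]
wrist_force: [-0.6, 0.2, 6.0]
opening: 0.155
grasp_force: 58.7
```

move_arm(plan=[0,0,0.2,0,0,0,0,0,0.6,0,0,0,0,0,1.2,0,0,0,0,0,1.9,0,0,0,0,0,2.6,0,0,0,0,0,3.0,0,0,0,0,0,3.2,0,0,0,0,0,3.2,0,0,0])

```text
time_s: 20.7
eef_pos: [0.6169, 0.0898, 0.2089]
eef_rot: [0.0, 0.222, 0.975, 0.0]
wrist_force: [0.4, -0.1, -1.6]
opening: 0.152
grasp_force: 58.5
```

```bash
python3 - <<'E'
from h import *
print(toworld(load('w6'),93.5,255.5,.02),ctrl.get_obs()['eef_pos'])
E
```

```text
[ 0.6116 -0.0765  0.02  ] [0.61693256 0.08979789 0.20885798]
```

move_arm(plan=[0.15,-0.4,0,0,0,0,0.35,-1.1,0,0,0,0,0.6,-1.9,0,0,0,0,0.85,-2.7,0,0,0,0,1.1,-3.4,0,0,0,0,1.22,-3.94,0,0,0,0,1.22,-3.94,0,0,0,0,1.22,-3.94,0,0,0,0])

```text
time_s: 21.7
eef_pos: [0.6775, -0.1068, 0.2081]
eef_rot: [-0.001, 0.222, 0.975, 0.0]
wrist_force: [0.6, 0.2, -0.1]
opening: 0.152
grasp_force: 58.6
```

```bash
python3 - <<'E'
from h import *
c=shot('wrist','w7');print(ctrl.get_obs()['eef_pos'],px(c,[[.611,-.078,.02]]))
crop('w7','w7b',56,456,0,300,2)
E
```

```text
[ 0.67762107 -0.10632949  0.20837237] [[250.56124824 100.35885487]]
```

View pics/w7b.png

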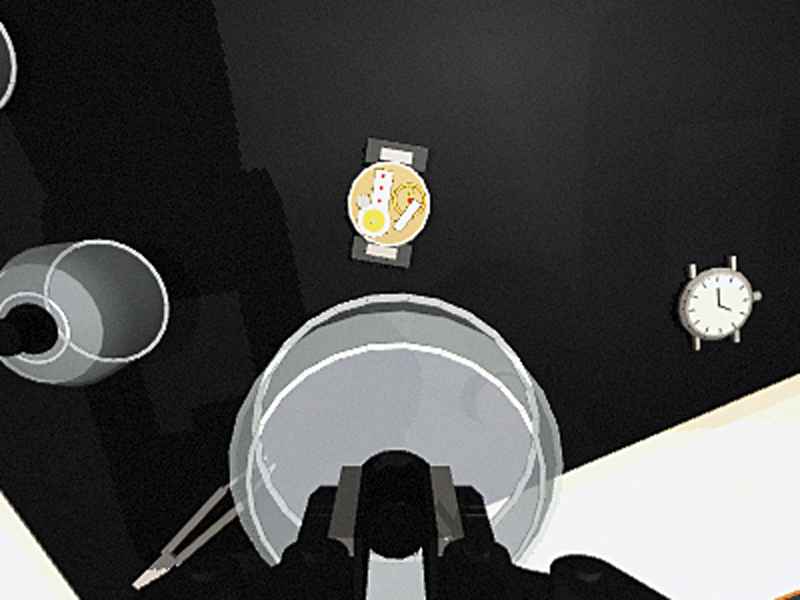

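The large watch is at (250.7,101.5), matching the estimate of (0.611,-0.078).

move_arm(plan=[-0.4,0.17,0,0,0,0,-1.0,0.4,0,0,0,0,-1.32,0.57,0,0,0,0,-1.32,0.57,-0.4,0,0,0,-1.32,0.57,-1.0,0,0,0,-1.32,0.57,-1.6,0,0,0,-1.32,0.57,-1.9,0,0,0,-1.32,0.57,-2.0,0,0,0,-1.32,0.57,-2.0,0,0,0])

```text
time_s: 22.88
eef_pos: [0.6124, -0.0787, 0.109]
eef_rot: [0.0, 0.222, 0.975, -0.0]
wrist_force: [-0.4, -0.0, -0.7]
opening: 0.153
grasp_force: 58.6
```

move_arm(plan=[-0.02,0,-0.25,0,0,0,-0.02,0,-0.6,0,0,0,-0.02,0,-0.9,0,0,0,-0.02,0,-1.05,0,0,0,-0.02,0,-1.13,0,0,0,-0.02,0,-1.17,0,0,0,-0.02,0,-1.19,0,0,0,-0.02,0,-1.2,0,0,0,-0.02,0,-1.2,0,0,0])

```text
time_s: 24.0
eef_pos: [0.6112, -0.0787, 0.0501]
eef_rot: [0.0, 0.222, 0.975, -0.0]
wrist_force: [-3.7, -0.2, 6.2]
opening: 0.151
grasp_force: 59.3
```

move_arm(plan=[0,0,0,0,0,0,0,0,0,0,0,0,0,0,0,0,0,0,0,0,0,0,0,0,0,0,0.3,0,0,0,0,0,0.9,0,0,0,0,0,1.8,0,0,0,0,0,2.5,0,0,0,0,0,2.6,0,0,0], grip=40)

```text
time_s: 25.12
eef_pos: [0.6131, -0.0793, 0.1834]
eef_rot: [0.004, 0.222, 0.975, -0.0]
wrist_force: [-0.3, 0.3, -0.6]
opening: 0.471
grasp_force: 0.0
```

move_arm(plan=[-0.05,-0.4,0,0,0,0,-0.15,-1.1,0,0,0,0,-0.3,-2.0,0,0,0,0,-0.4,-2.8,0,0,0,0,-0.46,-3.32,0,0,0,0,-0.46,-3.32,0,0,0,0,-0.46,-3.32,0,0,0,0])

```text
time_s: 26.0
eef_pos: [0.587, -0.2445, 0.1773]
eef_rot: [-0.001, 0.222, 0.975, 0.001]
wrist_force: [0.1, 0.7, -0.8]
opening: 0.467
grasp_force: 0.0
```

```bash
python3 - <<'E'
from h import *
c=shot('wrist','w8');p=ctrl.get_obs()['eef_pos'];print(p,px(c,[[p[0],p[1],.101]]))
crop('w8','w8b',0,512,0,384,1.5)
E
```

```text
[ 0.58735234 -0.24399433  0.17764396] [[253.98608841 201.75591667]]
```

View pics/w8b.png

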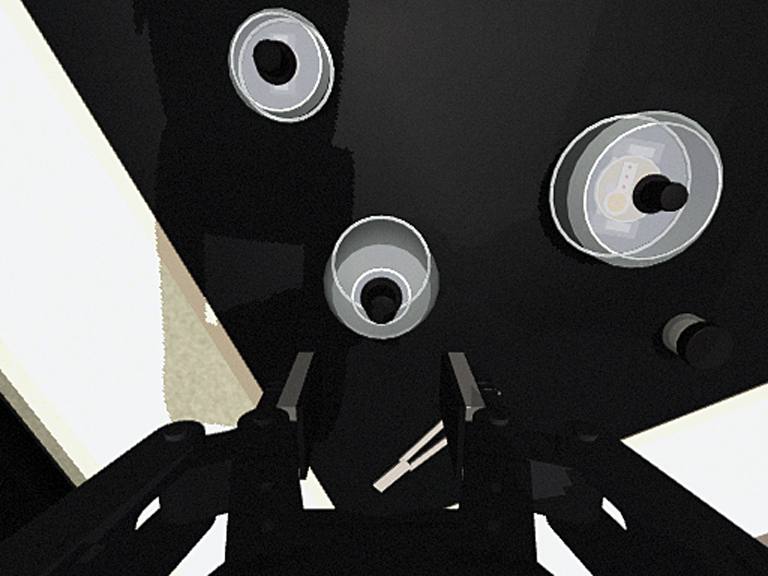

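The tall knob is at (253.5,206), 2 mm off. The large and small covers stand with their movements inside, and the jar is untouched.

move_arm(plan=[0.02,-0.01,-0.4,0,0,0,0.03,-0.02,-1.0,0,0,0,0.03,-0.02,-1.5,0,0,0,0.03,-0.02,-1.75,0,0,0,0.03,-0.02,-1.84,0,0,0,0.03,-0.02,-1.84,0,0,0])

```text
time_s: 26.8
eef_pos: [0.5898, -0.2456, 0.087]
eef_rot: [0.0, 0.222, 0.975, -0.0]
wrist_force: [-0.2, 0.1, 0.5]
opening: 0.469
grasp_force: 0.0
```

move_arm(plan=[0,0,0,0,0,0,0,0,0,0,0,0,0,0,0,0,0,0,0,0,0,0,0,0,0,0,0,0,0,0], grip=0)

```text
time_s: 27.42
eef_pos: [0.5902, -0.246, 0.0881]
eef_rot: [0.001, 0.222, 0.975, -0.0]
wrist_force: [0.6, 1.3, 5.8]
opening: 0.152
grasp_force: 58.9
```

move_arm(plan=[0,0,0.2,0,0,0,0,0,0.6,0,0,0,0,0,1.2,0,0,0,0,0,1.9,0,0,0,0,0,2.6,0,0,0,0,0,3.0,0,0,0,0,0,3.2,0,0,0,0,0,3.2,0,0,0])

```text
time_s: 28.42
eef_pos: [0.5894, -0.2457, 0.2468]
eef_rot: [0.0, 0.222, 0.975, -0.0]
wrist_force: [-0.5, -0.5, -0.7]
opening: 0.158
grasp_force: 58.5
```

move_arm(plan=[-0.1,0.4,0,0,0,0,-0.2,1.1,0,0,0,0,-0.4,2.0,0,0,0,0,-0.6,2.9,0,0,0,0,-0.75,3.8,0,0,0,0,-0.9,4.6,0,0,0,0,-1.05,5.3,0,0,0,0,-1.12,5.68,0,0,0,0,-1.12,5.68,0,0,0,0,-1.12,5.68,0,0,0,0])

```text
time_s: 29.68
eef_pos: [0.5335, 0.0377, 0.2465]
eef_rot: [-0.0, 0.222, 0.975, -0.0]
wrist_force: [-0.3, -1.0, -0.3]
opening: 0.154
grasp_force: 58.6
```

```bash
python3 - <<'E'
from h import *
c=shot('wrist','w9');p=ctrl.get_obs()['eef_pos'];print(p,px(c,[[.447,.079,.065],[.447,.079,.003]]))
crop('w9','w9b',56,456,0,300,2)
E
```

```text
[0.5336212  0.03738056 0.24655703] [[253.16186239  75.21578276]
 [253.24252762  79.3299749 ]]
```

View pics/w9b.png

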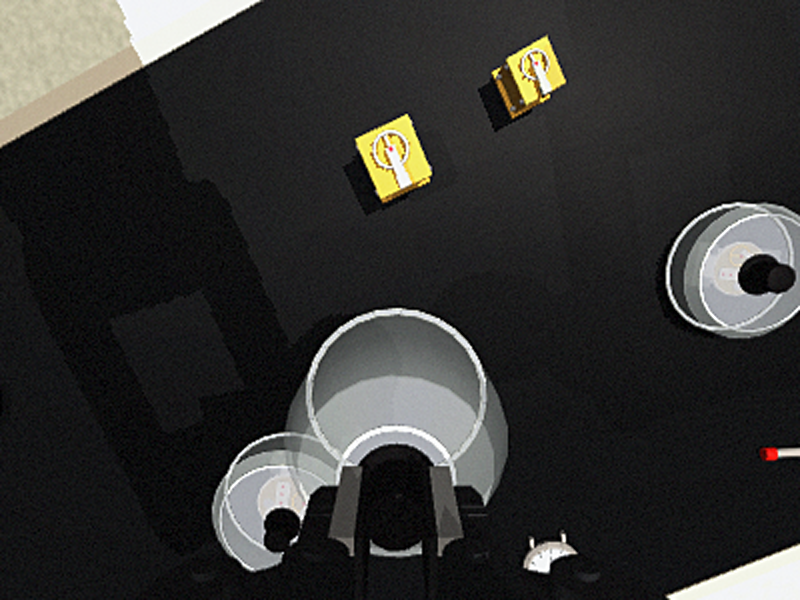

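The target clock's top is centred at about (253.2,78.8), almost under the camera.

```bash
python3 - <<'E'
from h import *
c=load('w9'); w=toworld(c,253.2,78.8,.065); print(w,toworld(c,253.5,80,.004),(w-ctrl.get_obs()['eef_pos'])/.05)
for u,v in [(357,138),(410,115),(431,177),(380,200)]: print(toworld(c,56+u/2,v/2,.065))
E
```

```text
[0.45   0.0776 0.065 ] [0.4479 0.0789 0.004 ] [-1.67242402  0.80438885 -3.63114057]
[0.4339 0.065  0.065 ]
[0.4358 0.0928 0.065 ]
[0.4661 0.0901 0.065 ]
[0.4649 0.0624 0.065 ]
```

move_arm(plan=[-0.4,0.2,0,0,0,0,-1.0,0.48,0,0,0,0,-1.5,0.72,0,0,0,0,-1.68,0.81,0,0,0,0,-1.68,0.81,-0.3,0,0,0,-1.68,0.81,-0.8,0,0,0,-1.68,0.81,-1.2,0,0,0,-1.68,0.81,-1.4,0,0,0,-1.68,0.81,-1.4,0,0,0,-1.68,0.81,-1.4,0,0,0])

```text
time_s: 30.98
eef_pos: [0.4502, 0.0786, 0.1773]
eef_rot: [0.001, 0.222, 0.975, 0.0]
wrist_force: [0.2, 0.7, -1.0]
opening: 0.153
grasp_force: 58.6
```

```bash
python3 - <<'E'
from h import *
shot('wrist','wa'); crop('wa','wab',56,456,84,384,2); print(ctrl.get_obs()['eef_pos'])
E
```

```text
[0.45025441 0.07864992 0.17755068]
```

View pics/wab.png

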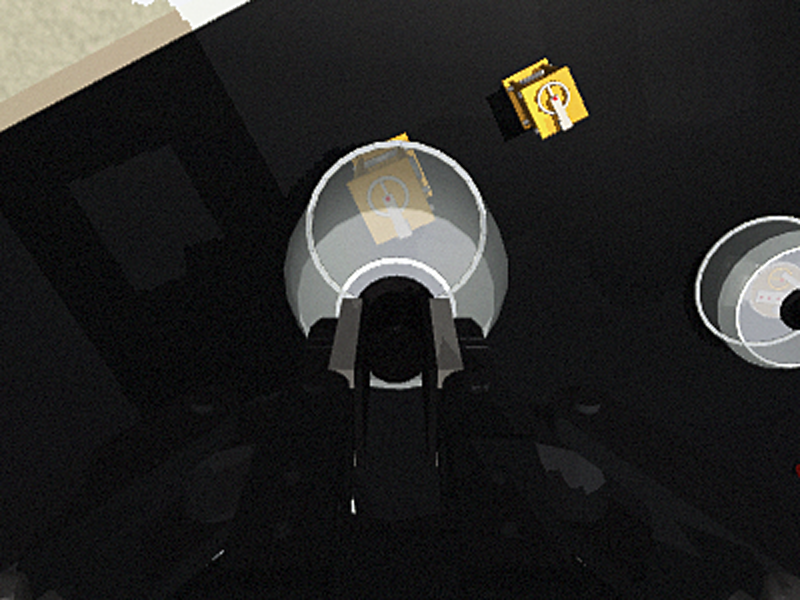

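Through the bell, the rim is centred at crop (397,218) and the clock top at (390,195). Allowing for perspective, they are aligned within 3 mm, so I'll shift 1.5 mm and lower.

move_arm(plan=[-0.01,-0.03,-0.1,0,0,0,-0.01,-0.03,-0.35,0,0,0,-0.01,-0.03,-0.7,0,0,0,-0.01,-0.03,-1.1,0,0,0,-0.01,-0.03,-1.4,0,0,0,-0.01,-0.03,-1.6,0,0,0,-0.01,-0.03,-1.71,0,0,0,-0.01,-0.03,-1.76,0,0,0,-0.01,-0.03,-1.79,0,0,0,-0.01,-0.03,-1.79,0,0,0])

```text
time_s: 32.28
eef_pos: [0.4495, 0.0773, 0.0881]
eef_rot: [0.001, 0.222, 0.975, 0.0]
wrist_force: [-0.7, 0.6, 3.7]
opening: 0.152
grasp_force: 59.2
```

Contact came at the expected height. Releasing, retreating and checking.

move_arm(plan=[0,0,0,0,0,0,0,0,0,0,0,0,0,0,0,0,0,0,0,0,0,0,0,0,0,0,0.3,0,0,0,0,0,0.9,0,0,0,0,0,1.7,0,0,0,0,0,2.4,0,0,0,0,0,2.6,0,0,0], grip=40)

```text
time_s: 33.4
eef_pos: [0.4505, 0.0772, 0.2207]
eef_rot: [0.003, 0.222, 0.975, 0.0]
wrist_force: [0.4, 0.2, -0.8]
opening: 0.468
grasp_force: 0.0
```

move_arm(plan=[-0.2,0.5,0.1,0,0,0,-0.5,1.3,0.1,0,0,0,-0.8,2.2,0.1,0,0,0,-1.2,3.2,0.1,0,0,0,-1.6,4.2,0.1,0,0,0,-2.0,5.2,0.1,0,0,0,-2.4,6.0,0.1,0,0,0,-2.6,6.4,0.1,0,0,0,-2.6,6.4,0.1,0,0,0])

```text
time_s: 34.52
eef_pos: [0.3176, 0.3981, 0.2215]
eef_rot: [-0.001, 0.221, 0.975, -0.001]
wrist_force: [-0.0, -0.4, 1.3]
opening: 0.467
grasp_force: 0.0
```

```bash
python3 - <<'E'
from h import *
shot('top','tz'); shot('scene','sz')
a=cv2.imread('pics/tz.png')[75:275,112:444]; b=cv2.imread('pics/sz.png')[165:310,85:425]
cv2.imwrite('pics/z.png',np.vstack([cv2.resize(a,(540,325),interpolation=3),cv2.resize(b,(540,230+40),interpolation=3)]))
E
```

```text
(no output)
```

View pics/z.png

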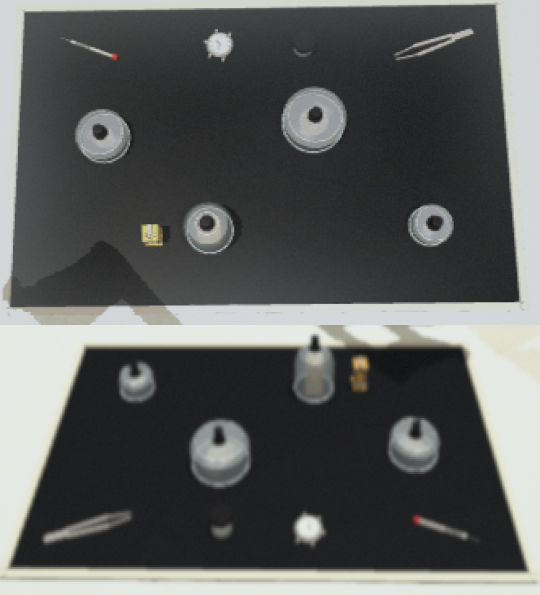

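All four covers stand flat over their movements: bell (209,228), medium (102,135), large (314,118) and small (431,224). The watch and jar are unmoved, so I'm handing in.

```bash
python3 -c "
from bench import ctrl
print(ctrl.hand_in())"
```

```text
the job is handed in; nothing more can be done
None
```

The job is handed in at about 35 s: all four covers stand flat over their own movements, placed in the order small, medium, large, tall bell, and the finished watch and the jar were left where they lay; the hand-in gave no verdict.

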